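# Load the parts feeder and hold its run lever in the third notch

## Robot

A 6-joint arm with a two-finger parallel gripper is mounted at the origin on a cart in front of the work surface, level with it; the furniture and walls round the work are solid. World frame = base frame: x ahead of the robot, y to its left, z up, the work surface at z = 0. Lengths are in m, angles in rad, forces in N, time in s.
With the tool pointing down it reaches from about 0.3 to 0.775 m from the base axis. Payload 14.6 kg.
Tool frame: the origin (TCP) lies at the very end of the fingers, on their centre line; the grasp point (between the pads) lies 19 mm behind it; z points along the fingers, y is the line along which they close (so a half turn about z gives the same grasp; the last joint's range is limited). The gripper opens to 94 mm and grips with 3 to 60 N. Pads are 16 mm wide; open, the fingers measure 119 mm over their backs; the gripper's body (75 mm by 177 mm) begins 78 mm behind the grasp point.
Start: joints at [-1.208, 0.3, 1.521, -0, 1.321, -0.067], TCP at [0.229, -0.5, 0.205] pointing down, gripper open.
Joint ranges: [-3.03, 3.03], [-0.79, 2.21], [0.23, 2.52], [-1.04, 4.18], [0, 3.07], [-2.55, 2.55]. Speed limits (rad/s): [2.22, 2.22, 2.57, 3.14, 3.14, 3.14].

## Interface

Orientations are given as [roll, pitch, yaw] about the fixed x, y, z axes, in that order (R = Rz(yaw) Ry(pitch) Rx(roll)).
In Python, from station import * gives the robot as it stands.
- The arm moves only by the tool jog_arm, never from a script. Its argument "rows" is a list of rows, each a list of 3 entries, a list of its own where there are three numbers: the shift along the tool's x, y, z in m, then the turn about the tool's z in degrees, then the finger opening in m, from 0 to 0.094. A call has 1 to 12 rows; each row shifts and turns the commanded pose from where the row before left it, along the tool's axes as they then stand; what a row does not reach is not made up. A row lasts 1/12 s, in which the tool goes at most 41.7 mm and 7.16 degrees, less where a joint would pass 70% of its speed; a pose out of reach is approached as far as the arm can. A call is refused whole if a number of a shift passes 0.0417 or a number of a turn 7.16, either way. A call with a gripper value outside its range is refused whole. The fingers move at their own pace and stop on an object; "squeeze" is the grip in N (left out, the last holds). Time passes only in rows, so rows that do not move let the fingers close. It gives the time, the measured TCP pose, the force, the opening and the grip force at its end, in the units of the state.
- get_obs(): the state, without advancing time (a new reading comes with each control period).
- camera(name): name is "scene" or "top" or "wrist"; returns a dict with "image" (400x640x3 uint8, red, green, blue), "range_z" (400x640 float32, m along the optical axis (not along the pixel's ray), 0 where there is no reading), "K" (3x3 intrinsics, pixels), "k1" (the pictures are not rectified: a ray, as slopes to the right and down, at radius r is drawn at 1 + k1 r^2 times it, then the intrinsics apply), "world_from_camera" (4x4, takes a point from camera to world coordinates); the wrist camera has in their place "T_tool_cam" (4x4, takes a point from camera to tool coordinates, whose origin is the TCP and whose axes are the flange's). Camera axes: x right, y up, looking along -z (the intrinsics and any distortion apply to the point x, -y, -z); pixel columns grow to the right and rows downward; lengths in m; the calibration is good to about 2 mm. A picture is of the moment at which its call begins: read the wrist's pose just before it.
- hand_in(): hands the job in; it is judged then, once.
Trained networks look in a picture, given as the dict that the camera call returned (one of the last four; its "shot" number tells which), for a name from the list of things; names that differ only in an ending like _2 or _b are one class to them, and where a whole thing is asked for, a point or a joint stands for the part that bears it (a point fixed in the world has none). Each returns a list of dicts, best first, with "p" (0 to 1); they miss things now and then, are a little off and sometimes report something else, mostly with a low value. They report only what shows in the picture. A call takes as long as a camera call.
- search_frame(label, picture): "at" ([column, row] as shares, 0 to 1, of the picture: columns of its width, rows of its height, amid what is visible of it).
- spot_point(label, picture): "at" ([column, row] as shares, 0 to 1, of the picture: columns of its width, rows of its height: a listed point, or the origin of a listed thing).
The state is a dict: "time_s": time; "qpos": joint angles; "joint_vel": joint speeds; "tau": joint torques, N m; "ee_pos": TCP position; "eef_rot": TCP orientation; "force": force on the tool from outside, world axes, zero at the start; "moment": the same for the moment, N m; "grip_width": finger opening in m; "grip_force": force on a finger pad.
Only numpy, scipy, OpenCV 4.12 (cv2) and the standard library are available. Lean on these libraries where they do the work, as an engineer would, in place of code of your own. Each camera call takes 0.05 s, during which the arm holds its last target. There are 200 camera calls.

## Task

Load the parts feeder: lift the front of its hinged loading pan by the ball grip so that all three fittings slide into the hopper, then lower the pan back onto its rests. Only after that, press the spring-return run lever on the control stand down past its first two click notches into the third, not beyond it, and hold it there against its spring: finish while still holding it down. Leave the loose things lying round about where they are.

Things in the scene. Friction and masses are not known exactly. Their poses are not given: they have to be found in the camera images.
- feeder: parts feeder, fixed: dark base plate 290 x 170 mm, grey housing, open sheet-metal hopper, and a flat steel loading pan hinged on the near side of the hopper. May stand left or right of the control stand. Origin: on the worktop straight below the hinge. x axis: level, from pan to hopper; y: along the hinge. Hopper walls end 156 mm (sides) and 176 mm (back, 145 mm behind the hinge) above the worktop
- pan_hinge (a point): middle of the pan's hinge line, 124 mm above the worktop, on the front rim of the hopper; the hinge runs along the feeder's y axis
- pan_ball (a point): centre of the black ball grip, 28 mm in diameter, on a thin stem 55 mm long on the pan's front wall; 190 mm in front of the hinge and 10 mm above it while the pan is down (134 mm above the worktop). It moves on an arc about the hinge; the ball can turn between fingers that grip it from its two sides (along the feeder's y)
- pan (a joint): tilt of the loading pan in rad: 0 = level, down on its rests; grows as the front is lifted; stop at 1.3. The pan (126 mm wide, 130 mm long, walls 27 mm high, open towards the hopper, about 0.35 kg) falls back when let go. The fittings slide out well at 1.0 and more
- hopper_floor (a point): centre of the hopper's inner floor, 52 mm above the worktop; the hopper is 135 mm (feeder x) by 140 mm (y) inside and 67 mm deep below its front rim, which is 119 mm above the worktop; axes as the feeder's
- bushing_b: short turned steel bushing, 40 mm in diameter, 26 mm high, starts standing in the pan; origin: centre of its underside
- plug_up: small brass pipe plug with hexagon, 19 x 22 x 31 mm, starts standing in the pan; origin: centre of its underside
- coupler_c: brass quick air coupler, 24 x 53 x 23 mm, starts lying in the pan; origin: centre of its underside
- control: control stand, fixed: base plate 125 x 100 mm, grey block, lever between two cheeks. Origin: on the worktop straight below the lever's pivot; x axis: level, from pad towards pivot. The pivot is 125 mm above the worktop, along y. A round dial plate left of the lever (seen from the pad's side) has three white studs on its rim: in notch 1, 2, 3 the lever's pointer is beside stud 1, 2, 3 (lowest)
- lever_pad (a point): middle of the top of the lever's black pad (34 x 40 x 12 mm), at the end of the lever, 120 mm from the pivot; about 177 mm above the worktop at rest, about 90 mm in the third notch. Press on it from above
- lever (a joint): run lever, rad: 0 = at rest, pad 0.40 rad above level; grows as the pad is pressed down (level at 0.40). Notches at 0.25, 0.50 and 0.75, ridges between them at 0.125, 0.375, 0.625 and 0.875; end stop at 1.0. It springs back to 0 from every notch when let go; pressing takes about 1 to 3 N at the start and 4 to 7 N at the third notch
- box_white: loose bystander: small white and grey carton, 50 x 75 x 42 mm; origin: centre of its underside
- bearing: loose bystander: steel ball bearing, 47 mm in diameter, 14 mm high; origin: centre of its underside
- tape_roll: loose bystander: roll of tan tape lying flat, 92 mm in diameter, 24 mm high; origin: centre of its underside
- bushing_a: loose bystander: tall grooved steel bushing standing on the worktop, 50 mm in diameter, 46 mm high; origin: centre of its underside
- marker: loose bystander: marker pen with a black cap, 20 x 130 x 17 mm; origin: centre of its underside

How it is judged:
On the way, in this order (a step that is already met when the one before it is completed fails the run):
1. the pan is tipped up and all three fittings are in the hopper (value of joint pan above 0.5 rad and x of bushing_b in the frame of hopper_floor between -0.068 and 0.068 m and y of bushing_b in the frame of hopper_floor between -0.07 and 0.07 m and z of bushing_b in the frame of hopper_floor between -0.01 and 0.066 m and x of plug_up in the frame of hopper_floor between -0.068 and 0.068 m and y of plug_up in the frame of hopper_floor between -0.07 and 0.07 m and z of plug_up in the frame of hopper_floor between -0.01 and 0.066 m and x of coupler_c in the frame of hopper_floor between -0.068 and 0.068 m and y of coupler_c in the frame of hopper_floor between -0.07 and 0.07 m and z of coupler_c in the frame of hopper_floor between -0.01 and 0.066 m), for 0.1 s.
2. the pan is lowered back onto its rests (value of joint pan below 0.1 rad), for 0.2 s.
3. the lever is pressed into the third notch by the robot (value of joint lever between 0.65 and 0.865 rad and contact force between any of the fingers, the arm and lever above 1.5 N), for 0.2 s.
At the end, for the whole second after the job is handed in: all three fittings lie in the hopper below its front rim, the pan is down (tilt under 0.1 rad), and the robot itself holds the lever in the third notch (0.65 to 0.865 rad) with a contact force over 1.5 N through the last second (all of step 3 and x of bushing_b in the frame of hopper_floor between -0.068 and 0.068 m and y of bushing_b in the frame of hopper_floor between -0.07 and 0.07 m and z of bushing_b in the frame of hopper_floor between -0.01 and 0.066 m and x of plug_up in the frame of hopper_floor between -0.068 and 0.068 m and y of plug_up in the frame of hopper_floor between -0.07 and 0.07 m and z of plug_up in the frame of hopper_floor between -0.01 and 0.066 m and x of coupler_c in the frame of hopper_floor between -0.068 and 0.068 m and y of coupler_c in the frame of hopper_floor between -0.07 and 0.07 m and z of coupler_c in the frame of hopper_floor between -0.01 and 0.066 m and value of joint pan below 0.1 rad); the arm keeps its last pose, push and grip.
It fails at once if the lever is pressed to a notch before all fittings are in the hopper and the pan is down (value of joint lever above 0.2 rad and not (x of bushing_b in the frame of hopper_floor between -0.068 and 0.068 m and y of bushing_b in the frame of hopper_floor between -0.07 and 0.07 m and z of bushing_b in the frame of hopper_floor between -0.01 and 0.066 m and x of plug_up in the frame of hopper_floor between -0.068 and 0.068 m and y of plug_up in the frame of hopper_floor between -0.07 and 0.07 m and z of plug_up in the frame of hopper_floor between -0.01 and 0.066 m and x of coupler_c in the frame of hopper_floor between -0.068 and 0.068 m and y of coupler_c in the frame of hopper_floor between -0.07 and 0.07 m and z of coupler_c in the frame of hopper_floor between -0.01 and 0.066 m and value of joint pan below 0.15 rad)).
It fails at once if a loose bystander is pushed more than 50 mm away (distance of any of box_white, bearing, tape_roll, bushing_a, marker from where it was at the start of the episode above 0.05 m).
It also fails if it takes over 54 s, if anything falls off the work surface, if the arm or the gripper's body presses on something with over 40 N, if the wrist force passes 120 N, or if a joint passes its speed limit or range.

## Working session

There is one attempt and no reset: what is moved stays moved. The work goes in short steps, Python scripts to look and compute and a tool call to move; the robot and the scene stay as the last step left them, time stands still between calls to the robot, and variables do not carry over. Pictures are saved under pics/ and viewed, at most 10 in all, crops included, and the job is handed in when it is done.

Besides the shell and the picture viewer there is one more tool, called after "Emit:" by a JSON object that holds its "fn" and its "kwargs", one argument or row to a line. jog_arm: Moves the arm, as the interface text tells. Its arguments: {"type":"object","properties":{"rows":{"type":"array","items":{"type":"array"}},"squeeze":{"type":"number"}},"required":["rows"]}

```bash
mkdir -p pics
cat > h.py <<'E'
from station import *
import numpy as np, cv2
from scipy.spatial.transform import Rotation as R
def pose():
    o=get_obs(); T=np.eye(4); T[:3,:3]=R.from_euler('xyz',o['eef_rot']).as_matrix(); T[:3,3]=o['ee_pos']; return T,o
def shot(n):
    T,_=pose(); c=camera(n)
    c['W']=np.array(c['world_from_camera']) if 'world_from_camera' in c else T@np.array(c['T_tool_cam'])
    return c
def ray(c,px):
    K=np.array(c['K']); d=((px[0]-K[0,2])/K[0,0],(px[1]-K[1,2])/K[1,1]); u=np.array(d)
    for _ in range(20): u=np.array(d)/(1+c['k1']*(u@u))
    return c['W'][:3,3], c['W'][:3,:3]@np.array([u[0],-u[1],-1.])
def at_z(c,px,z):
    o,d=ray(c,px); return o+d*(z-o[2])/d[2]
def at_r(c,px):
    o,d=ray(c,px); x,y=int(round(px[0])),int(round(px[1]))
    return o+d*c['range_z'][y,x]
def px(f): return np.array(f['at'])*[640,400]
E
python3 - <<'E'
from h import *
np.set_printoptions(precision=3,suppress=True)
for n in ('scene','top'):
    c=shot(n); cv2.imwrite(f'pics/{n}.png',c['image'][:,:,::-1])
    print(n,c['W'][:3,3])
    for l,z in (('pan_ball',.134),('pan_hinge',.124),('hopper_floor',.052),('lever_pad',.177),('control',0),('feeder',0)):
        for f in spot_point(l,c)[:2]:
            p=px(f); print(l,round(f['p'],2),p,at_z(c,p,z),at_r(c,p))
E
```

```text
scene [-0.325  0.463  1.194]
pan_hinge 0.88 [345.28 165.12] [ 0.645 -0.187  0.124] [ 0.632 -0.179  0.138]
hopper_floor 0.97 [334.208 165.68 ] [ 0.728 -0.194  0.052] [ 0.636 -0.136  0.152]
lever_pad 0.65 [200.576 283.   ] [0.397 0.415 0.177] [0.519 0.406 0.004]
lever_pad 0.61 [262.976 214.   ] [0.535 0.171 0.177] [0.617 0.144 0.08 ]
control 0.63 [260.992 228.12 ] [0.63  0.153 0.   ] [0.609 0.16  0.026]
feeder 0.76 [343.68 185.68] [ 0.665 -0.198  0.   ] [ 0.655 -0.191  0.012]
top [ 0.273 -0.028  1.371]
pan_ball 0.95 [375.104 211.2  ] [ 0.466 -0.191  0.134] [ 0.464 -0.189  0.148]
pan_ball 0.57 [374.912 144.2  ] [ 0.702 -0.193  0.134] [ 0.73  -0.203  0.053]
pan_hinge 0.78 [373.696 156.4  ] [ 0.66  -0.189  0.124] [ 0.66  -0.189  0.125]
hopper_floor 0.81 [372.672 144.52 ] [ 0.729 -0.195  0.052] [ 0.729 -0.195  0.05 ]
lever_pad 0.91 [269.312 189.52 ] [0.526 0.162 0.177] [0.526 0.162 0.177]
lever_pad 0.33 [207.296 199.8  ] [0.488 0.365 0.177] [ 0.52   0.423 -0.   ]
control 0.96 [280.192 172.4  ] [0.63  0.151 0.   ] [0.609 0.141 0.082]
feeder 0.82 [372.672 164.6  ] [ 0.666 -0.201  0.   ] [ 0.623 -0.182  0.152]
feeder 0.5 [268.032 189.92 ] [0.561 0.195 0.   ] [0.525 0.167 0.174]
```

View pics/top.png

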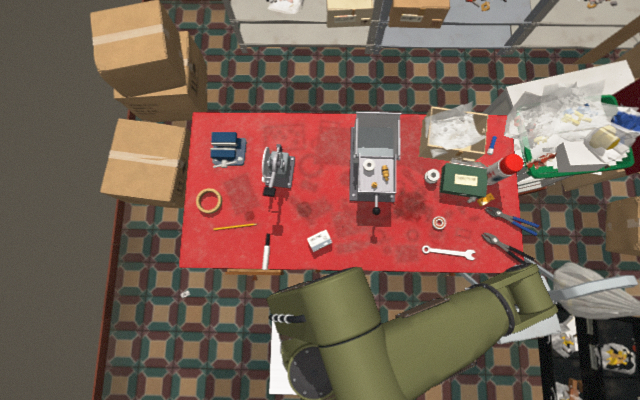

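View pics/scene.png

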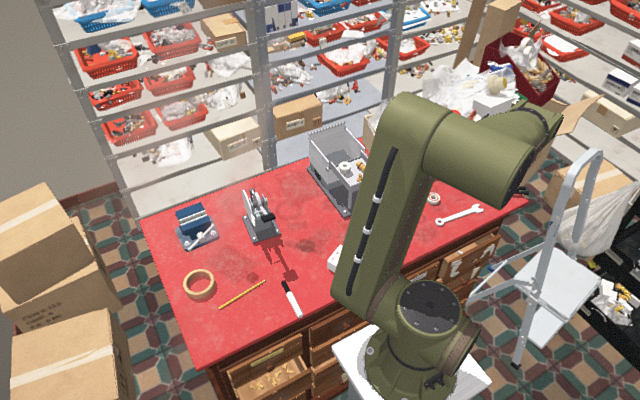

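The top view shows the feeder, with pan and ball at about (375,211), right of the control stand, whose pad is at about (269,190). The scene view agrees. The feeder yaw is about 0, so I'll go above the ball.

```bash
cat > t.py <<'E'
import sys
from h import *
np.set_printoptions(precision=4,suppress=True)
T,o=pose(); g=np.array([float(a) for a in sys.argv[1:4]])
print(o['time_s'],T[:3,3],o['eef_rot'],'\n',T[:3,:3],'\nshift tool',T[:3,:3].T@(g-T[:3,3]),o['force'])
E
python3 t.py .464 -.190 .25
```

```text
0.7 [ 0.2292 -0.5     0.2054] [3.1416 0.     0.4298] 
 [[ 0.9091  0.4167 -0.    ]
 [ 0.4167 -0.9091 -0.    ]
 [-0.      0.     -1.    ]] 
shift tool [ 0.3426 -0.1839 -0.0446] [ 0.1233  0.1888 -0.0012]
```

Emit:
{"fn": "jog_arm", "kwargs": {
  "rows": [
    [[0, 0, -0.012], 6.15, 0.06],
    [[0, 0, -0.012], 6.15, 0.06],
    [[0, 0, -0.012], 6.15, 0.06],
    [[0, 0, -0.01], 6.15, 0.06],
    [[0.02, -0.02, 0], 0, 0.06],
    [[0.02, -0.03, 0], 0, 0.06],
    [[0.02, -0.03, 0], 0, 0.06],
    [[0.02, -0.03, 0], 0, 0.06],
    [[0.02, -0.03, 0], 0, 0.06],
    [[0.02, -0.03, 0], 0, 0.06],
    [[0.02, -0.03, 0], 0, 0.06]
  ]
}}

```text
time_s: 1.62
ee_pos: [0.3697, -0.2983, 0.2516]
eef_rot: [3.141, -0.0, 0.0]
force: [-0.1, -1.1, 0.1]
grip_width: 0.0598
grip_force: 0.0
```

Emit:
{"fn": "jog_arm", "kwargs": {
  "rows": [
    [[0.02, -0.03, 0], 0, 0.06],
    [[0.02, -0.03, 0], 0, 0.06],
    [[0.02, -0.03, 0], 0, 0.06],
    [[0.01, -0.02, 0], 0, 0.06],
    [[0, 0, 0], 0, 0.06],
    [[0, 0, 0], 0, 0.06],
    [[0, 0, 0], 0, 0.06]
  ]
}}

```text
time_s: 2.2
ee_pos: [0.4388, -0.1903, 0.2514]
eef_rot: [3.141, 0.0, 0.0]
force: [0.6, 0.3, -0.4]
grip_width: 0.0602
grip_force: 0.0
```

```bash
python3 t.py .464 -.190 .115
python3 - <<'E'
from h import *
np.set_printoptions(precision=4,suppress=True)
for n in ('wrist','top'):
    c=shot(n); cv2.imwrite(f'pics/{n}2.png',c['image'][:,:,::-1])
    for l,z in (('pan_ball',.134),('pan_hinge',.124),('hopper_floor',.052),('bushing_b',.1)):
        for f in spot_point(l,c)[:1]:
            p=px(f); print(n,l,round(f['p'],2),p,at_z(c,p,z),at_r(c,p))
E
```

```text
2.2 [ 0.4388 -0.1903  0.2514] [3.1414 0.0001 0.0005] 
 [[ 1.      0.0005 -0.0001]
 [ 0.0005 -1.     -0.0002]
 [-0.0001  0.0002 -1.    ]] 
shift tool [ 0.0252 -0.0004  0.1364] [ 0.568   0.3395 -0.3526]
wrist pan_ball 0.75 [325.376 165.4  ] [ 0.4687 -0.1967  0.134 ] [ 0.4704 -0.1965  0.1464]
wrist pan_hinge 0.72 [488.832 169.32 ] [ 0.4639 -0.3725  0.124 ] [ 0.4458 -0.4457 -0.0002]
wrist hopper_floor 0.48 [75.584 41.   ] [0.6146 0.1121 0.052 ] [0.6173 0.1198 0.0425]
wrist bushing_b 0.97 [481.92  47.2 ] [ 0.5912 -0.3631  0.1   ] [ 0.6092 -0.4003  0.0282]
top pan_hinge 0.84 [376.384 154.92 ] [ 0.6659 -0.1987  0.124 ] [ 0.6893 -0.2088  0.0498]
top hopper_floor 0.88 [376.384 144.8  ] [ 0.7278 -0.209   0.052 ] [ 0.7276 -0.2089  0.0526]
top bushing_b 0.66 [363.712 166.   ] [ 0.632  -0.1568  0.1   ] [ 0.6176 -0.1516  0.1513]
```

View pics/wrist2.png

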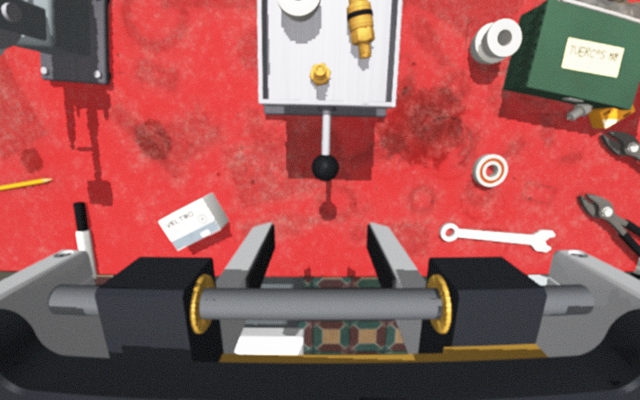

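Emit:
{"fn": "jog_arm", "kwargs": {
  "rows": [
    [[0.015, 0.006, 0], 1.5, 0.06],
    [[0.014, 0, 0.02], 0, 0.06],
    [[0, 0, 0.025], 0, 0.06],
    [[0, 0, 0.025], 0, 0.06],
    [[0, 0, 0.025], 0, 0.06],
    [[0, 0, 0.025], 0, 0.06],
    [[0, 0, 0.016], 0, 0.06],
    [[0, 0, 0], 0, 0.06],
    [[0, 0, 0], 0, 0.06]
  ]
}}

```text
time_s: 3.45
ee_pos: [0.4679, -0.1962, 0.1155]
eef_rot: [-3.141, 0.001, -0.026]
force: [0.0, 0.7, 0.7]
grip_width: 0.0606
grip_force: 0.0
```

Emit:
{"fn": "jog_arm", "kwargs": {
  "rows": [
    [[0, 0, 0], 0, 0.02],
    [[0, 0, 0], 0, 0.02],
    [[0, 0, 0], 0, 0.02],
    [[0, 0, 0], 0, 0.02],
    [[0, 0, 0], 0, 0.02],
    [[0, 0, 0], 0, 0.02],
    [[0, 0, 0], 0, 0.02],
    [[0, 0, 0], 0, 0.02]
  ],
  "squeeze": 15
}}

```text
time_s: 4.12
ee_pos: [0.4682, -0.1951, 0.1158]
eef_rot: [-3.14, -0.0, -0.026]
force: [-0.8, 9.9, 4.2]
grip_width: 0.0268
grip_force: 15.0
```

Run:
```python
from h import *
np.set_printoptions(precision=4,suppress=True)
c=shot('wrist'); cv2.imwrite('pics/wrist3.png',c['image'][:,:,::-1])
for f in spot_point('pan_ball',c)[:2]:
    p=px(f); print(round(f['p'],2),p,at_z(c,p,.134),at_r(c,p))
T,o=pose();print(T[:3,3],o['force'],o['moment'],o['grip_width'],o['grip_force'])
```

```text
0.63 [320.768 249.2  ] [ 0.4664 -0.1966  0.134 ] [ 0.4724 -0.1967  0.1475]
[ 0.4682 -0.195   0.1158] [ 0.0547 10.3639  4.1794] [ 1.9176  0.0213 -0.0096] 0.027141227944275637 15.000587850809097
```

Emit:
{"fn": "jog_arm", "kwargs": {
  "rows": [
    [[0.001, -0.002, -0.0095], 0, 0.02],
    [[0.001, 0, -0.0095], 0, 0.02],
    [[0.002, 0, -0.0093], 0, 0.02],
    [[0.002, 0, -0.0093], 0, 0.02],
    [[0.0028, 0, -0.0091], 0, 0.02],
    [[0.0028, 0, -0.0091], 0, 0.02],
    [[0.0037, 0, -0.0088], 0, 0.02],
    [[0.0037, 0, -0.0088], 0, 0.02],
    [[0.0046, 0, -0.0083], 0, 0.02],
    [[0.0046, 0, -0.0083], 0, 0.02],
    [[0.0054, 0, -0.0078], 0, 0.02],
    [[0.0054, 0, -0.0078], 0, 0.02]
  ],
  "squeeze": 25
}}

```text
time_s: 5.22
ee_pos: [0.5072, -0.1957, 0.2216]
eef_rot: [3.141, 0.0, -0.026]
force: [1.9, -5.9, -5.4]
grip_width: 0.0265
grip_force: 25.0
```

Emit:
{"fn": "jog_arm", "kwargs": {
  "rows": [
    [[0.0062, 0, -0.0073], 0, 0.02],
    [[0.0062, 0, -0.0073], 0, 0.02],
    [[0.0068, 0, -0.0066], 0, 0.02],
    [[0.0068, 0, -0.0066], 0, 0.02],
    [[0.0075, 0, -0.0059], 0, 0.02],
    [[0.0075, 0, -0.0059], 0, 0.02],
    [[0.008, 0, -0.0051], 0, 0.02],
    [[0.008, 0, -0.0051], 0, 0.02],
    [[0.0085, 0, -0.0043], 0, 0.02],
    [[0.0085, 0, -0.0043], 0, 0.02],
    [[0.009, 0, -0.0036], 0, 0.02],
    [[0, 0, 0], 0, 0.02]
  ]
}}

```text
time_s: 6.22
ee_pos: [0.5909, -0.1976, 0.2838]
eef_rot: [3.141, -0.001, -0.026]
force: [-3.1, -1.8, 6.1]
grip_width: 0.0268
grip_force: 25.0
```

Emit:
{"fn": "jog_arm", "kwargs": {
  "rows": [
    [[0, 0, 0], 0, 0.02],
    [[0, 0, 0], 0, 0.02],
    [[0, 0, 0], 0, 0.02],
    [[0, 0, 0], 0, 0.02],
    [[0, 0, 0], 0, 0.02],
    [[0, 0, 0], 0, 0.02],
    [[0, 0, 0], 0, 0.02],
    [[0, 0, 0], 0, 0.02],
    [[0, 0, 0], 0, 0.02],
    [[0, 0, 0], 0, 0.02]
  ]
}}

```text
time_s: 7.05
ee_pos: [0.5898, -0.1975, 0.2834]
eef_rot: [3.141, -0.0, -0.026]
force: [-3.5, -3.6, 5.4]
grip_width: 0.0268
grip_force: 25.0
```

Run:
```python
from h import *
np.set_printoptions(precision=4,suppress=True)
ims=[]
for n in ('scene','top'):
    c=shot(n)
    a=c['image'][100:220,280:420] if n=='scene' else c['image'][100:220,310:450]
    ims.append(cv2.resize(a[:,:,::-1],None,fx=2.8,fy=2.8,interpolation=2))
    for l in ('bushing_b','plug_up','coupler_c'):
        for f in spot_point(l,c)[:2]:
            p=px(f); print(n,l,round(f['p'],2),p,at_z(c,p,.06),at_r(c,p))
cv2.imwrite('pics/up.png',np.hstack(ims))
```

```text
scene coupler_c 0.7 [433.024 199.92 ] [ 0.4048 -0.3955  0.06  ] [ 0.435  -0.4309  0.0131]
top bushing_b 0.58 [432.128 175.8  ] [ 0.6101 -0.4079  0.06  ] [ 0.6252 -0.425   0.001 ]
top bushing_b 0.56 [361.728 135.08 ] [ 0.7621 -0.154   0.06  ] [ 0.7568 -0.1527  0.0744]
top plug_up 0.66 [281.728 171.   ] [0.6202 0.1381 0.06  ] [0.6097 0.1331 0.0998]
```

View pics/up.png

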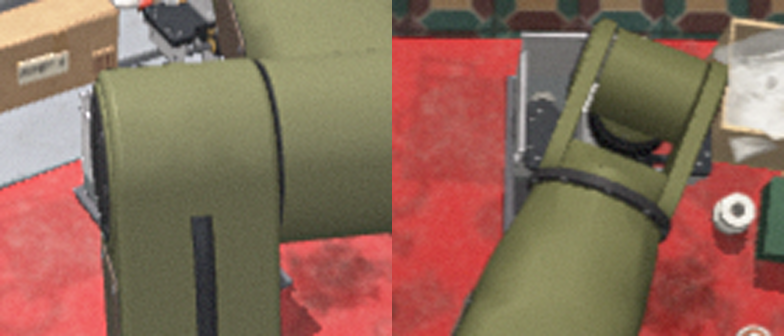

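The arm hides the hopper in both fixed views, so I'll check with the wrist camera.

Run:
```python
from h import *
np.set_printoptions(precision=4,suppress=True)
c=shot('wrist'); print(c['W'][:3,3])
cv2.imwrite('pics/up2.png',c['image'][:,:,::-1])
for l in ('bushing_b','plug_up','coupler_c'):
    for f in spot_point(l,c)[:2]:
        p=px(f); print(l,round(f['p'],2),p,at_z(c,p,.06),at_r(c,p))
```

```text
[ 0.6595 -0.2005  0.4629]
bushing_b 0.66 [459.2  152.48] [ 0.6192 -0.3916  0.06  ] [ 0.6178 -0.3982  0.0461]
bushing_b 0.64 [287.168  52.92 ] [ 0.7513 -0.1605  0.06  ] [ 0.7532 -0.1597  0.0519]
plug_up 0.78 [305.216  86.   ] [ 0.7102 -0.1821  0.06  ] [ 0.7086 -0.1827  0.0729]
plug_up 0.63 [325.888 128.48 ] [ 0.6552 -0.2079  0.06  ] [ 0.6559 -0.2067  0.1268]
```

View pics/up2.png

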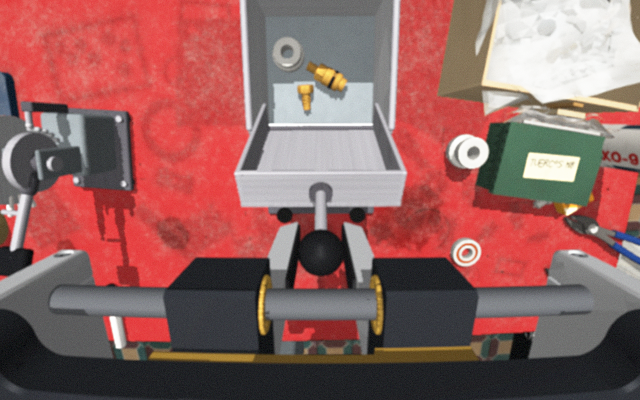

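All three fittings lie in the hopper: bushing (287,53), coupler (327,76), plug (306,97). Next I'll lower the pan back along the arc.

Emit:
{"fn": "jog_arm", "kwargs": {
  "rows": [
    [[-0.009, 0, 0.0036], 0, 0.02],
    [[-0.0085, 0, 0.0043], 0, 0.02],
    [[-0.0085, 0, 0.0043], 0, 0.02],
    [[-0.008, 0, 0.0051], 0, 0.02],
    [[-0.008, 0, 0.0051], 0, 0.02],
    [[-0.0075, 0, 0.0059], 0, 0.02],
    [[-0.0075, 0, 0.0059], 0, 0.02],
    [[-0.0068, 0, 0.0066], 0, 0.02],
    [[-0.0068, 0, 0.0066], 0, 0.02],
    [[-0.0062, 0, 0.0073], 0, 0.02],
    [[-0.0062, 0, 0.0073], 0, 0.02]
  ]
}}

```text
time_s: 8.57
ee_pos: [0.5068, -0.1956, 0.2203]
eef_rot: [3.141, -0.001, -0.026]
force: [3.8, -7.6, -4.2]
grip_width: 0.0265
grip_force: 25.0
```

Emit:
{"fn": "jog_arm", "kwargs": {
  "rows": [
    [[-0.0054, 0, 0.0078], 0, 0.02],
    [[-0.0054, 0, 0.0078], 0, 0.02],
    [[-0.0046, 0, 0.0083], 0, 0.02],
    [[-0.0046, 0, 0.0083], 0, 0.02],
    [[-0.0037, 0, 0.0088], 0, 0.02],
    [[-0.0037, 0, 0.0088], 0, 0.02],
    [[-0.0028, 0, 0.0091], 0, 0.02],
    [[-0.0028, 0, 0.0091], 0, 0.02],
    [[-0.002, 0, 0.0093], 0, 0.02],
    [[-0.002, 0, 0.0093], 0, 0.02],
    [[-0.001, 0, 0.0095], 0, 0.02],
    [[-0.001, 0, 0.008], 0, 0.02]
  ]
}}

```text
time_s: 9.57
ee_pos: [0.4683, -0.1949, 0.1166]
eef_rot: [3.14, -0.002, -0.026]
force: [-4.1, -2.5, 38.8]
grip_width: 0.0268
grip_force: 25.0
```

Emit:
{"fn": "jog_arm", "kwargs": {
  "rows": [
    [[0, 0, 0], 0, 0.02],
    [[0, 0, 0], 0, 0.02],
    [[0, 0, 0], 0, 0.02],
    [[0, 0, 0], 0, 0.02]
  ]
}}

```text
time_s: 9.9
ee_pos: [0.4685, -0.1948, 0.1169]
eef_rot: [3.14, -0.002, -0.026]
force: [2.7, -9.7, -2.3]
grip_width: 0.0269
grip_force: 25.0
```

Emit:
{"fn": "jog_arm", "kwargs": {
  "rows": [
    [[0, 0, 0], 0, 0.065],
    [[0, 0, 0], 0, 0.065],
    [[0, 0, 0], 0, 0.065],
    [[0, 0, 0], 0, 0.065],
    [[0, 0, 0], 0, 0.065],
    [[0, 0, -0.02], 0, 0.065],
    [[0, 0, -0.03], 0, 0.065],
    [[0, 0, -0.03], 0, 0.065],
    [[0, 0, -0.03], 0, 0.065],
    [[0, 0, -0.03], 0, 0.065],
    [[0, 0, -0.02], 0, 0.065]
  ]
}}

```text
time_s: 10.82
ee_pos: [0.4683, -0.1942, 0.2799]
eef_rot: [3.141, -0.003, -0.026]
force: [-0.4, -0.3, -0.6]
grip_width: 0.0648
grip_force: 0.0
```

Emit:
{"fn": "jog_arm", "kwargs": {
  "rows": [
    [[-0.01, -0.03, 0], 0, 0],
    [[-0.01, -0.03, 0], 0, 0],
    [[0, -0.03, 0], 0, 0],
    [[0, -0.03, 0], 0, 0],
    [[0, -0.03, 0], 0, 0],
    [[0, -0.03, 0], 0, 0],
    [[0, -0.03, 0], 0, 0],
    [[0, -0.03, 0], 0, 0],
    [[0, -0.03, 0], 0, 0],
    [[0, -0.03, 0], 0, 0],
    [[0, -0.03, 0], 0, 0],
    [[0, 0, 0], 0, 0]
  ]
}}

```text
time_s: 11.82
ee_pos: [0.4562, 0.1399, 0.2768]
eef_rot: [-3.141, 0.0, -0.022]
force: [-0.3, 0.3, 0.7]
grip_width: 0.0006
grip_force: 0.0
```

Run:
```python
from h import *
np.set_printoptions(precision=4,suppress=True)
ims=[]
for n in ('wrist','top'):
    c=shot(n); ims.append(c['image'][:,:,::-1])
    for l,z in (('lever_pad',.177),('control',0),('pan_ball',.134),('bushing_b',.06)):
        for f in spot_point(l,c)[:1]:
            p=px(f); print(n,l,round(f['p'],2),p,at_z(c,p,z),at_r(c,p))
T,o=pose();print(T[:3,3],o['time_s'],o['force'],o['grip_width'])
cv2.imwrite('pics/lev.png',np.vstack([ims[0][:300],cv2.resize(ims[1][110:230,240:440],(500,300))if 0 else np.pad(cv2.resize(ims[1][110:230,230:430],(500,300)),((0,0),(0,140),(0,0)))]))
```

```text
wrist lever_pad 0.56 [294.08 129.4 ] [0.5227 0.1618 0.177 ] [0.5227 0.1616 0.1785]
wrist control 0.6 [310.592  54.4  ] [0.6266 0.1493 0.    ] [0.5954 0.1455 0.1414]
wrist pan_ball 0.92 [605.12 174.8 ] [ 0.4664 -0.1964  0.134 ] [ 0.4682 -0.1865  0.1437]
top control 0.89 [278.72 171.92] [0.6323 0.1571 0.    ] [0.6115 0.1464 0.0793]
top pan_ball 0.69 [376.768 211.   ] [ 0.4665 -0.1964  0.134 ] [ 0.4648 -0.1949  0.145 ]
top bushing_b 0.6 [432.192 178.48 ] [ 0.6001 -0.4077  0.06  ] [ 0.6033 -0.4114  0.0472]
[0.4567 0.1356 0.277 ] 12.3167 [-0.5117 -0.0021  0.6206] 0.00033716792181249296
```

View pics/lev.png

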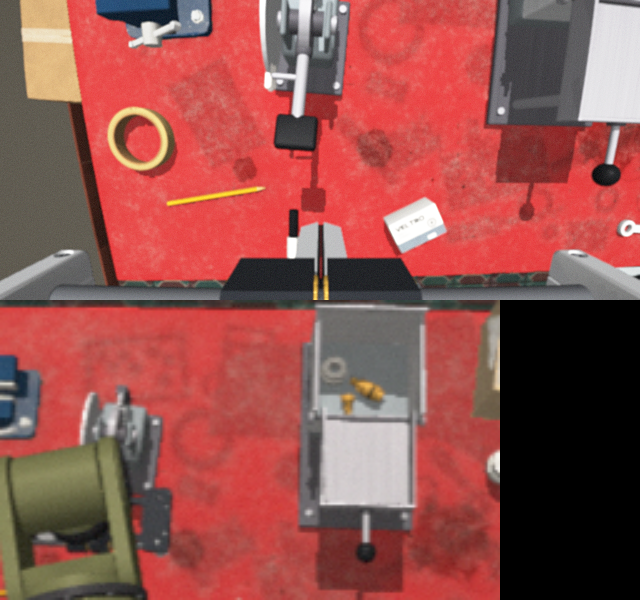

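The pan is down and the fittings are in the hopper. The pad is at about (0.522, 0.162, 0.178). I'll approach above it.

Emit:
{"fn": "jog_arm", "kwargs": {
  "rows": [
    [[0.02, -0.009, 0], 0, 0],
    [[0.02, -0.009, 0], 0, 0],
    [[0.0185, -0.009, 0.01], 0, 0],
    [[0, 0, 0.02], 0, 0],
    [[0, 0, 0.02], 0, 0],
    [[0, 0, 0.02], 0, 0],
    [[0, 0, 0.012], 0, 0],
    [[0, 0, 0], 0, 0],
    [[0, 0, 0], 0, 0]
  ],
  "squeeze": 20
}}

```text
time_s: 13.07
ee_pos: [0.5158, 0.1614, 0.195]
eef_rot: [3.141, 0.001, -0.026]
force: [0.6, -0.5, -0.6]
grip_width: 0.0003
grip_force: 0.0
```

Emit:
{"fn": "jog_arm", "kwargs": {
  "rows": [
    [[0, 0, 0.006], 0, 0],
    [[0, 0, 0.006], 0, 0],
    [[0, 0, 0.006], 0, 0],
    [[0, 0, 0.006], 0, 0],
    [[0, 0, 0.006], 0, 0],
    [[0, 0, 0.006], 0, 0],
    [[0, 0, 0], 0, 0],
    [[0, 0, 0], 0, 0]
  ]
}}

```text
time_s: 13.73
ee_pos: [0.5157, 0.1616, 0.1585]
eef_rot: [3.141, 0.0, -0.026]
force: [0.4, -0.3, 1.5]
grip_width: 0.0002
grip_force: 0.8
```

Emit:
{"fn": "jog_arm", "kwargs": {
  "rows": [
    [[0, 0, 0.006], 0, 0],
    [[0, 0, 0.006], 0, 0],
    [[0, 0, 0.006], 0, 0],
    [[0, 0, 0.006], 0, 0],
    [[0, 0, 0.006], 0, 0],
    [[0, 0, 0.006], 0, 0],
    [[0, 0, 0.006], 0, 0],
    [[0, 0, 0], 0, 0],
    [[0, 0, 0], 0, 0]
  ]
}}

```text
time_s: 14.48
ee_pos: [0.5159, 0.1616, 0.1168]
eef_rot: [3.142, -0.0, -0.026]
force: [-2.1, -0.5, 4.9]
grip_width: 0.0006
grip_force: 2.6
```

Emit:
{"fn": "jog_arm", "kwargs": {
  "rows": [
    [[0, 0, 0.004], 0, 0],
    [[0, 0, 0.004], 0, 0],
    [[0, 0, 0.004], 0, 0],
    [[0, 0, 0.004], 0, 0],
    [[0, 0, 0.004], 0, 0],
    [[0, 0, 0.003], 0, 0],
    [[0, 0, 0], 0, 0],
    [[0, 0, 0], 0, 0],
    [[0, 0, 0], 0, 0]
  ]
}}

```text
time_s: 15.23
ee_pos: [0.5164, 0.1617, 0.0944]
eef_rot: [-3.141, -0.002, -0.026]
force: [2.0, 1.3, 4.8]
grip_width: 0.0003
grip_force: 2.1
```

Run:
```python
from h import *
np.set_printoptions(precision=4,suppress=True)
c=shot('wrist'); w=c['image'][:,:,::-1]; d=shot('scene'); s=d['image'][170:260,215:315,::-1]
for f in spot_point('lever_pad',c)[:1]:
    p=px(f); print(round(f['p'],2),p,at_z(c,p,.09),at_r(c,p))
T,o=pose();print(T[:3,3],o['time_s'],o['force'],o['moment'])
cv2.imwrite('pics/lev2.png',np.vstack([w[:300],np.pad(cv2.resize(s,(333,300),interpolation=cv2.INTER_CUBIC),((0,0),(0,307),(0,0)))]))
```

```text
0.84 [316.928 238.2  ] [0.5126 0.1628 0.09  ] [0.5254 0.1621 0.1222]
[0.5163 0.1617 0.0944] 15.3833 [ 1.799  -0.2262  5.0715] [ 0.0307 -0.4101  0.0406]
```

View pics/lev2.png

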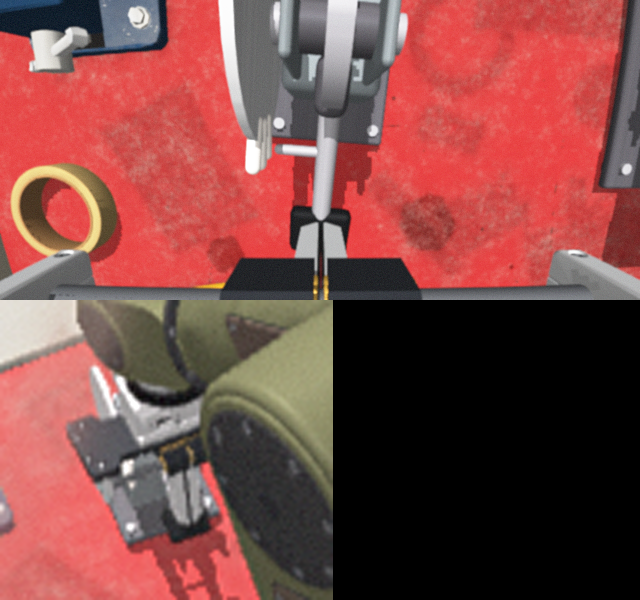

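The finger is on the pad and the pointer is near the lowest stud (250,155). I'll get the lever angle from the depth along the rod.

Run:
```python
from h import *
np.set_printoptions(precision=4,suppress=True)
c=shot('wrist')
P=[]
for v in range(125,203,6):
    u0=330-(v-115)*9/90
    q=[at_r(c,(u0+k,v)) for k in range(-8,9)]; P.append(max(q,key=lambda a:a[2]))
P=np.array(P); print(P[::3])
m=np.polyfit(P[:,0],P[:,2],1); print('slope ang',np.arctan(m[0]),'lever',.4+np.arctan(m[0]))
for p in ((300,216),(342,216),(298,228)): print(at_r(c,p))
```

```text
[[0.586  0.1557 0.1174]
 [0.5766 0.1557 0.1141]
 [0.5665 0.1568 0.1107]
 [0.5555 0.1563 0.1061]
 [0.5858 0.1585 0.274 ]]
slope ang 1.0246234895107809 lever 1.4246234895107808
[0.5306 0.1729 0.097 ]
[0.5289 0.1461 0.0939]
[0.5212 0.1749 0.0933]
```

The rod slope is 0.354 rad, so the lever is at about 0.75, the centre of the third notch. The hold force is about 5 N.

```bash
python3 -c "
from station import *
print(get_obs()['ee_pos'],get_obs()['force'],hand_in())"
```

```text
the job is handed in; nothing more can be done
[0.51627851 0.16167919 0.09435566] [ 1.83975489 -0.24386444  4.58442057] None
```

I handed the job in with all three fittings in the hopper, the pan back down on its rests, and the robot holding the run lever in the third notch (measured about 0.75 rad, about 5 N); no verdict came back.

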